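Load the test cartridge into the reader

ROBOT

A 6-joint arm with a two-finger parallel gripper is mounted at the origin on the work surface. World frame = base frame: x ahead of the robot, y to its left, z up, the work surface at z = 0. Lengths are in m, angles in rad, forces in N, time in s.
With the tool pointing down it reaches from about 0.375 to 0.9 m from the base axis. Payload 3.1 kg.
Tool frame: the origin (TCP) lies midway between the tips of the shut fingers; the grasp point (between the pads) lies robot.grip_depth behind it (robot.grip_depth is the distance from the TCP to the grasp point, in m); z points along the fingers, y is the line along which they close (so a half turn about z gives the same grasp; the last joint's range is limited). The gripper opens to 87 mm and grips with 3 to 60 N. Pads are 19 mm wide; open, the fingers measure 117 mm over their backs; the gripper's body (75 mm by 190 mm) begins 51 mm behind the grasp point.
Start: joints at [1.167, 0.527, 1.433, -0, 1.181, -0.178], TCP at [0.139, 0.609, 0.223] pointing down, gripper open.
Joint ranges: [-3.08, 3.08], [-0.75, 2.2], [0.22, 2.44], [-1.43, 4.57], [0, 2.65], [-2.85, 2.85]. Speed limits (rad/s): [2.79, 2.79, 3.14, 3.14, 3.14, 3.14].

INTERFACE

Orientations are given as a unit quaternion [x, y, z, w].
In Python, from rig import robot gives the robot as it stands.
- The arm moves only by the shell command python3 -m creep 'ROWS' [OPENING] [FORCE]. ROWS is a JSON list of rows, 1 to 20 of them, each written [[dx, dy, dz], turn]: dx, dy, dz in m, then a turn about the tool's z in rad; each row shifts and turns the commanded pose from where the row before left it, along the tool's axes as they then stand; what a row does not reach is not made up. A row lasts 1/12 s, in which the tool goes at most 0.0417 m and 0.125 rad, less where a joint would pass 70% of its speed; a pose out of reach is approached as far as the arm can. OPENING is the finger opening in m, set as the command begins (- or left out keeps the last). The fingers move at their own pace and stop on an object; FORCE is the grip in N (left out, the last holds). Time passes only in rows, so rows that do not move let the fingers close. It prints the time, the measured TCP pose, the force, the opening and the grip force at its end. Input that does not fit is refused with a message, and nothing moves.
- robot.get_obs(): the state, without advancing time (a new reading comes with each control period).
- robot.camera(name): name is "side" or "top" or "wrist"; returns a dict with "img" (400x640x3 uint8, red, green, blue), "fx", "fy", "cx", "cy" (pixels), "xyz" and "attitude" of the camera in the world. Camera axes: x right, y down, z forward; pixel columns grow to the right and rows downward; lengths in m; the calibration is good to about 2 mm. The wrist camera is an equidistant fisheye: a pixel r from the principal point sees the ray r / f radians off the axis. A picture is of the moment at which its call begins. There is no depth.
- robot.hand_in(): hands the job in; it is judged then, once.
The state is a dict: "time": time; "q": joint angles; "joint_velocities": joint speeds; "joint_torque": joint torques, N m; "position": TCP position; "tool_rot": TCP orientation; "ft_force": force on the tool from outside, world axes, zero at the start; "moment": the same for the moment, N m; "grip_width": finger opening in m; "grip_force": force on a finger pad.
Only numpy, scipy, OpenCV 4.12 (cv2) and the standard library are available. Lean on these libraries where they do the work, as an engineer would, in place of code of your own. Each camera call takes 0.05 s, during which the arm holds its last target. There are 200 camera calls.

TASK

Pick up the long cartridge with the upright grip fin, lay its rounded nose on the reader's sill and slide it into the bay until you feel it reach the stop hidden inside; the stop has been set somewhere you cannot see. Press it home gently, do not force it against the reader or its stop, and let go with the cartridge fully home. Leave the other things on the bench alone.

Things in the scene. Friction and masses are not known exactly. Their poses are not given: they have to be found in the camera images.
- cartridge: White plastic cartridge to load (0.10 to 0.20 kg): flat bar 120 long (x), 34 wide (y), 16 high, rounded nose (8 mm corner radii) at its +x end, three dark square windows on top and a grip fin standing on it. Origin: centre of the underside; x towards the nose, z up. It starts lying flat on the bench.
- nose (a point): Middle of the lower edge of the cartridge's nose: 60 mm ahead (+x) of the cartridge's origin, at underside height; axes as the cartridge.
- fin (a point): Grip point on the cartridge's upright fin: 36 long (x -48 to -12 from the cartridge's origin), 10 thick (y), 16 to 58 mm above the underside, its front 5 mm widened to a crosswise plate 24 wide (y). The point is on its mid-plane, 30 mm behind (-x) the cartridge's origin, 46 mm above the underside; axes as the cartridge.
- reader: White desktop reader, fixed to the bench, 150 x 150 mm, 70 high, 115 high over the far 55 mm. Origin: on the bench right below the middle of the bay's mouth; +x points into the bay (the housing fills x 0 to 150, y -75 to 75), z up.
- mouth (a point): Middle of the lower edge of the bay's mouth, 12 mm above the reader's origin; axes as the reader. The bay is a level blind slot, 37 wide (y) and 19 high. At a depth that differs every time, 28 to 66 mm past the mouth, a stop closes it: unseen and not reported, with a stiff rubber face (4 N per mm, 5 mm at most). Up to there only friction, under 3 N, resists; over 15 N on the stop is too much.
- sill (a point): Middle of the outer edge of the level sill in front of the bay: 62 mm out (-x) from the mouth and level with the bay's floor, 12 mm above the bench; axes as the reader. The sill is 76 wide and carries two guides, 16 high, that flare from the bay's width at the mouth to 56 mm apart 45 mm out.
- blank: Bystander: shorter white cartridge blank, 90 x 34 x 16 mm, no fin. Origin under its middle.
- beaker_a: Bystander: glass beaker, 60 wide, 75 high. Origin under its middle.
- beaker_b: Bystander: glass beaker, 68 wide, 85 high. Origin under its middle.
- jar: Bystander: glass jar with white cap, 72 wide, 110 high. Origin under its middle.
- petri: Bystander: closed petri dish, 90 wide, 14 high. Origin under its middle.
- tube: Bystander: capped tube lying flat, 106 long, 21 high. Origin under its middle.
- rack: Bystander: white tube rack, 60 x 130 x 45 mm. Origin under its middle.
Mind the look-alikes: they are no part of the job. What is shaped like the cartridge but brown or yellow is not meant.

How it is judged:
By the outcome, as a careful person would: the job done as asked, in the order asked, and still so for the second after the job is handed in, with the robot touching nothing.
It also fails if it takes over 51 s, if anything falls off the work surface, if the arm or the gripper's body presses on something with over 40 N, if the wrist force passes 120 N, or if a joint passes its speed limit or range.

## Working session

There is one attempt and no reset: what is moved stays moved. The work goes in short steps, Python scripts to look and compute and a shell command to move; the robot and the scene stay as the last step left them, time stands still between calls to the robot, and variables do not carry over. Pictures are saved under pics/ and viewed, at most 10 in all, crops included, and the job is handed in when it is done.

```bash
mkdir -p pics; python3 - <<'E'
from rig import robot
import cv2
print(robot.grip_depth)
for n in("top","side"):
    c=robot.camera(n);cv2.imwrite(f"pics/{n}0.png",c["img"][:,:,::-1])
    print(n,{k:c[k] for k in c if k!="img"})
o=robot.get_obs();print(o)
E
```

```text
0.0187
top {'fx': 390.5003653729978, 'fy': 390.5003653729978, 'cx': 325.560934853299, 'cy': 195.31608015470104, 'xyz': array([0.33912369, 0.02445795, 1.02787186]), 'attitude': array([ 0.73333813, -0.67190043,  0.06866774, -0.07778011])}
side {'fx': 371.2119848464843, 'fy': 371.2119848464843, 'cx': 321.4262211285734, 'cy': 199.0150591131234, 'xyz': array([0.48273263, 0.76350669, 0.67373994]), 'attitude': array([-0.04865944,  0.90056611, -0.43136795,  0.02312209])}
{'time': 0.1, 'q': array([ 1.16750331e+00,  5.28374247e-01,  1.43376808e+00, -1.32007593e-05,
        1.18141829e+00, -1.78534931e-01]), 'joint_velocities': array([ 0.00060218, -0.00157042, -0.00429638,  0.00141118,  0.00073248,
        0.00097013]), 'joint_torque': array([-2.16767953e-04, -4.40986204e+01, -1.77151090e+01,  6.34800363e-02,
        5.34287898e-02, -6.33944524e-05]), 'position': array([0.13902621, 0.60866186, 0.22167079]), 'tool_rot': array([ 1.12140101e-01,  9.93691919e-01, -9.44390304e-04, -2.76386847e-04]), 'ft_force': array([ 0.91070756, -0.01201186, -1.13496327]), 'moment': array([ 0.01455576,  0.01056834, -0.01378425]), 'grip_force': 0.0, 'grip_width': 0.08710716030991333}
```

View pics/top0.png

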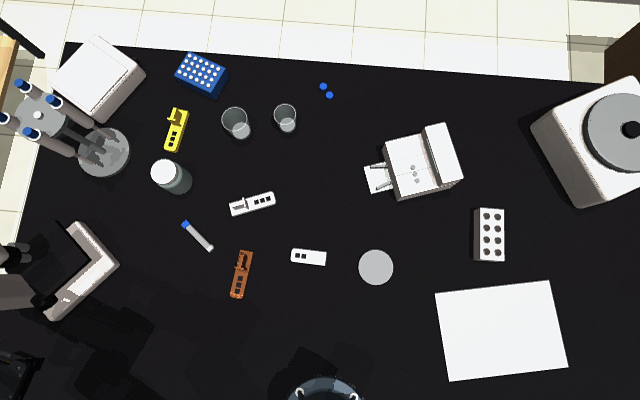

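View pics/side0.png

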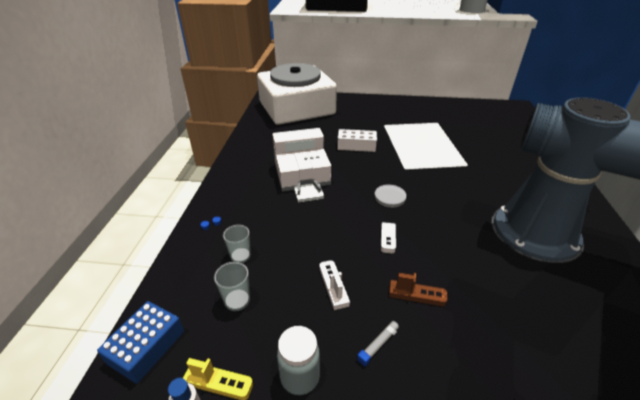

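```bash
python3 - <<'E'
import cv2,numpy as np
t=cv2.imread("pics/top0.png");s=cv2.imread("pics/side0.png")
R=lambda a,f:cv2.resize(a,None,fx=f,fy=f,interpolation=cv2.INTER_CUBIC)
a=R(t[182:226,220:286],6) #396x264
b=R(t[115:211,357:469],4) #448x384
c=R(s[255:311,311:357],6) # 276x336
d=R(s[125:205,265:335],4) # 280x320
o=np.zeros((600,800,3),np.uint8)
c=c[:216*1+120,:]
o[:264,:396]=a; o[216:600,352:800]=0
o[0:320,520:800]=d
o[264:600,:276]=c; 
b=R(t[115:211,357:487][:, :],4)[:280]; o[320:600,280:800]=b
cv2.imwrite("pics/crop1.png",o)
E
```

```text
(no output)
```

View pics/crop1.png

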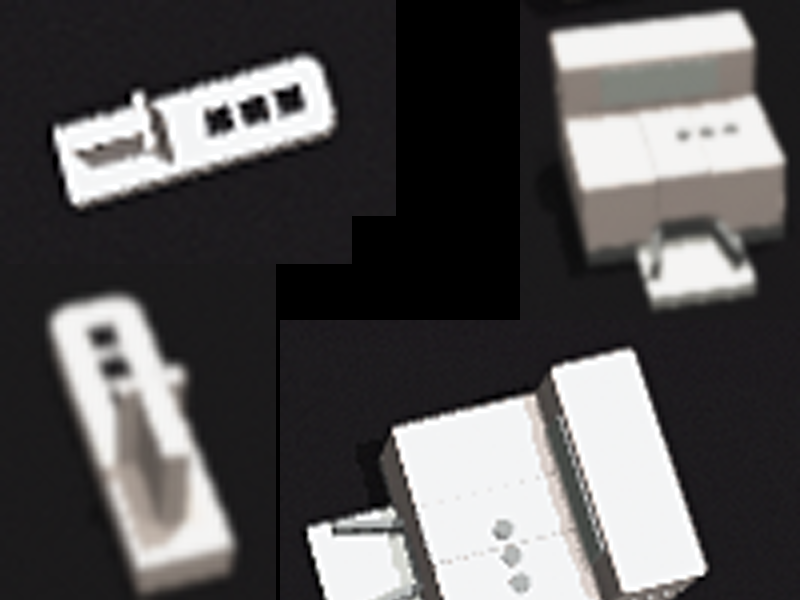

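The white finned one at top (252,204) / side (334,284) is meant. It has an upright fin, three windows and a rounded nose pointing right toward the reader. The others don't fit: the blank at (308,257) has no fin, and yellow (176,130) and brown (241,274) are the wrong colour. The reader is at top (422,162) with its sill edge at about (368,180). I'll fit silhouettes in both views.

```bash
cat > fit.py <<'E'
import cv2,numpy as np
from scipy.optimize import minimize
from scipy.spatial.transform import Rotation as R
box=lambda a,b,c,d,e,f:np.array([[x,y,z] for x in(a,b) for y in(c,d) for z in(e,f)])/1e3
CART=[box(-60,52,-17,17,0,16),box(52,60,-9,9,0,16),box(52,57.7,-14.7,14.7,0,16),box(-48,-12,-5,5,16,58),box(-17,-12,-12,12,16,58)]
READER=[box(0,150,-75,75,0,70),box(95,150,-75,75,0,115),box(-62,0,-38,38,0,12)]
def project(c,P):
    p=R.from_quat(c["attitude"]).inv().apply(P-c["xyz"])
    return p[:,:2]/p[:,2:]*[c["fx"],c["fy"]]+[c["cx"],c["cy"]]
def world(c,uv,z):
    d=R.from_quat(c["attitude"]).apply([(uv[0]-c["cx"])/c["fx"],(uv[1]-c["cy"])/c["fy"],1]);return c["xyz"]+d*(z-c["xyz"][2])/d[2]
def render(c,boxes,s):
    m=np.zeros((400,640),np.uint8);r=R.from_euler("z",s[2])
    for b in boxes:
        uv=project(c,r.apply(b)+[s[0],s[1],s[3] if len(s)>3 else 0])
        cv2.fillConvexPoly(m,cv2.convexHull(np.round(uv*16+0).astype(np.int32)),255,cv2.LINE_AA,4)
    return m/255.
def mask(c,seed):
    g=cv2.cvtColor(c["img"],cv2.COLOR_RGB2GRAY)
    n,l=cv2.connectedComponents((g>60).astype(np.uint8));k=l[seed[1],seed[0]]
    reg=cv2.dilate((l==k).astype(np.uint8),np.ones((3,3)))
    return np.clip((g-30.)/90,0,1)*reg
def fit(views,boxes,s0):
    f=lambda s:sum(np.abs(render(c,boxes,s)-m).sum() for c,m in views)
    S=np.array([s0+np.array([.012,0,0]),s0+np.array([0,.012,0]),s0+np.array([0,0,.15]),s0])
    for i in range(4):
        r=minimize(f,s0,method="Nelder-Mead",options=dict(initial_simplex=s0+np.array([[.012,0,0],[0,.012,0],[0,0,.15],[-.008,-.008,-.1]])/(1+i),xatol=1e-5,fatol=.01));s0=r.x
    return r.x,r.fun
E
python3 - <<'E'
from fit import *
from rig import robot
T,S=robot.camera("top"),robot.camera("side")
for name,bx,st,ss,back,front,o in(("cart",CART,(262,205),(345,303),(231,210),(275,199),0),("reader",READER,(410,170),(300,172),(372,178),(440,160),.062)):
    a,b=world(T,back,.016),world(T,front,.016);d=(b-a)[:2];y=np.arctan2(d[1],d[0])
    p=(a+b)[:2]/2 if not o else a[:2]+.062*d/np.linalg.norm(d)
    s0=np.array([*p,y]);V=[(T,mask(T,st)),(S,mask(S,ss))]
    print(name,s0.round(4),[v[1].sum() for v in V])
    for vs in(V[:1],V[1:],V):
        r=fit(vs,bx,s0);print(r[0].round(4),round(r[1],1))
E
```

```text
cart [ 0.5101  0.2353 -1.2325] [np.float64(620.8555555555555), np.float64(864.5)]
[ 0.5154  0.2394 -1.1924] 100.4
[ 0.5131  0.2338 -1.1946] 54.6
[ 0.5141  0.2358 -1.1817] 241.8
reader [ 0.6306 -0.1307 -1.2189] [np.float64(4686.288888888889), np.float64(3255.844444444445)]
[ 0.6258 -0.1165 -1.2345] 589.0
[ 0.6247 -0.1235 -1.2398] 240.1
[ 0.6251 -0.12   -1.2449] 873.8
```

```bash
python3 - <<'E'
from fit import *
from rig import robot
T,S=robot.camera("top"),robot.camera("side")
def ov(c,x0,y0,w,h,k,items):
    im=cv2.resize(c["img"][y0:y0+h,x0:x0+w,::-1],None,fx=k,fy=k,interpolation=cv2.INTER_CUBIC).copy()
    for bx,s in items:
        for b in bx:
            uv=project(c,R.from_euler("z",s[2]).apply(b)+[s[0],s[1],0])
            for i in range(8):
                for j in(1,2,4):
                    if not i&j:
                        q=((uv[[i,i|j]]-[x0,y0]+.5)*k).astype(int);cv2.line(im,q[0].tolist(),q[1].tolist(),(0,0,255),1)
    return im
o=np.zeros((600,800,3),np.uint8)
c=[.5154,.2394,-1.1924],[.5131,.2338,-1.1946]
r=[.6258,-.1165,-1.2345],[.6247,-.1235,-1.2398]
I=[[(CART[:1]+CART[3:],c[i]),(READER,r[i])] for i in(0,1)]
a=ov(T,225,185,60,38,6,I[0]);b=ov(T,355,115,115,92,4,I[0])
d=ov(S,311,250,50,60,6,I[1]);e=ov(S,265,122,72,85,4,I[1])
o[:228,:360]=a;o[:368,340:800]=b;o[232:232+360,:300]=d;o[372:600,340:628]=e[-228:]
cv2.imwrite("pics/ov.png",o)
E
```

```text
(no output)
```

View pics/ov.png

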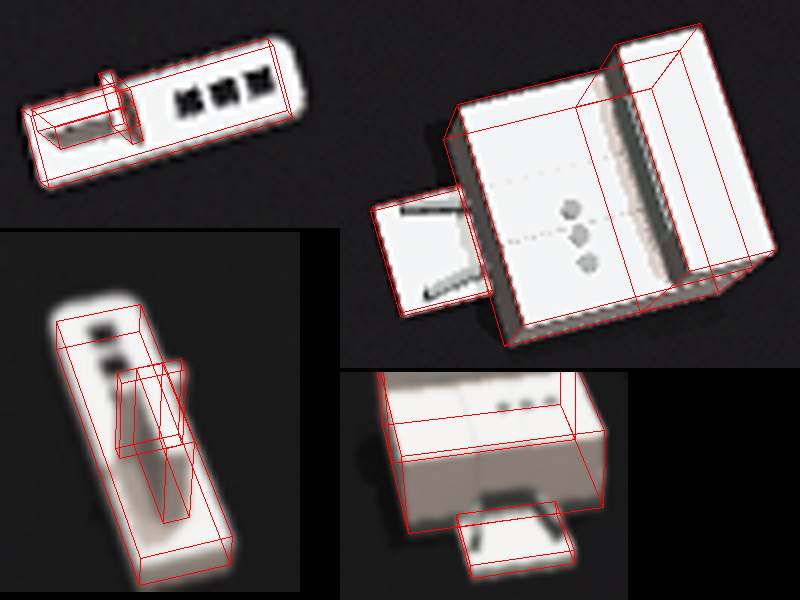

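The overlays fit both objects well. The top and side fits share a y bias of about 6 mm, so I average them: cart (0.5143, 0.2366, yaw −1.193), reader (0.6253, −0.120, yaw −1.238). The sizes match. Now I'll work out the deltas to the fin.

```bash
cat > delta.py <<'E'
import sys,numpy as np
from rig import robot
from scipy.spatial.transform import Rotation as R
def delta(p,yaw):
    o=robot.get_obs();r=R.from_quat(o["tool_rot"]);d=np.array(p)-o["position"]
    ex=r.apply([1,0,0]);y=np.arctan2(ex[1],ex[0]);t=(-(yaw-y)+np.pi)%(2*np.pi)-np.pi
    print("pos",o["position"].round(4),"q",o["q"].round(2),"toolyaw",y.round(4),"z axis",r.apply([0,0,1]).round(4))
    print("delta in tool axes now",r.inv().apply(d).round(4),"turn",t.round(4),"or",(t-np.sign(t)*np.pi).round(4),"F",o["ft_force"].round(2),"t",o["time"])
if __name__=="__main__":
    a=[float(v) for v in sys.argv[1:]];delta(a[:3],a[3])
E
python3 delta.py 0.5032 0.2645 0.16 -1.193
```

```text
pos [0.1392 0.6091 0.2222] q [ 1.17  0.53  1.43 -0.    1.18 -0.18] toolyaw 2.9168 z axis [-3.e-04 -6.e-04 -1.e+00]
delta in tool axes now [-0.4317 -0.2547  0.0623] turn -2.1734 or 0.9682 F [ 0.41 -0.05 -0.65] t 0.3
```

```bash
python3 -m creep '[[[-0.033, -0.0195, 0.002], 0], [[-0.033, -0.0195, 0.002], 0], [[-0.033, -0.0195, 0.002], 0], [[-0.033, -0.0195, 0.002], 0], [[-0.033, -0.0195, 0.002], 0], [[-0.033, -0.0195, 0.002], 0], [[-0.033, -0.0195, 0.002], 0], [[-0.033, -0.0195, 0.002], 0], [[-0.033, -0.0195, 0.002], 0], [[-0.033, -0.0195, 0.002], 0], [[-0.033, -0.0195, 0.002], 0], [[-0.033, -0.0195, 0.002], 0], [[-0.033, -0.0195, 0.002], 0], [[0, 0, 0.005], 0.12], [[0, 0, 0.005], 0.12], [[0, 0, 0.005], 0.12], [[0, 0, 0.005], 0.12], [[0, 0, 0.005], 0.12], [[0, 0, 0], 0.12], [[0, 0, 0], 0.12]]' 0.06; python3 delta.py 0.5032 0.2645 0.16 -1.193
```

```text
time: 1.97
position: [0.5008, 0.2664, 0.1711]
tool_rot: [0.51, 0.86, -0.0, -0.0]
ft_force: [0.4, 0.3, 0.6]
grip_width: 0.0598
grip_force: 0.0
pos [0.5008 0.2664 0.1711] q [ 0.29  0.52  1.63 -0.    1.   -0.21] toolyaw 2.0707 z axis [-9.e-04 -3.e-04 -1.e+00]
delta in tool axes now [-0.0028  0.0013  0.0111] turn -3.0195 or 0.1221 F [0.37 0.32 0.62] t 1.9667
```

```bash
python3 -m creep '[[[-0.003, 0.001, 0.011], 0], [[0, 0, 0], 0.122], [[0, 0, 0], 0], [[0, 0, 0], 0]]'; python3 - <<'E'
from fit import *
from rig import robot
from delta import delta
delta([.5032,.2645,.0393-.012],-1.193)
W=robot.camera("wrist");print({k:W[k] for k in W if k!="img"})
im=W["img"][:,:,::-1].copy()
# project model (equidistant fisheye) at average pose
for bx,s in((CART[:1]+CART[3:],(.5143,.2366,-1.193)),(READER,(.6253,-.12,-1.238))):
    for b in bx:
        p=R.from_quat(W["attitude"]).inv().apply(R.from_euler("z",s[2]).apply(b)+[s[0],s[1],0]-W["xyz"])
        h=np.hypot(p[:,0],p[:,1]);uv=p[:,:2]/h[:,None]*np.arctan2(h,p[:,2])[:,None]*W["fx"]+[W["cx"],W["cy"]]
        for i in range(8):
            for j in(1,2,4):
                if not i&j:cv2.line(im,uv[i].astype(int).tolist(),uv[i|j].astype(int).tolist(),(0,0,255),1)
cv2.imwrite("pics/w1.png",im)
E
```

```text
time: 2.3
position: [0.5033, 0.2642, 0.1599]
tool_rot: [0.557, 0.83, -0.0, -0.0]
ft_force: [0.5, -0.1, -0.1]
grip_width: 0.0601
grip_force: 0.0
pos [0.5033 0.2642 0.1599] q [ 0.29  0.53  1.64 -0.    0.97 -0.1 ] toolyaw 1.9594 z axis [-6.e-04 -3.e-04 -1.e+00]
delta in tool axes now [0.0003 0.0002 0.1326] turn -3.1308 or 0.0108 F [ 0.49 -0.13 -0.08] t 2.3
{'fx': 309.70691628693146, 'fy': 309.70691628693146, 'cx': 318.03903886676295, 'cy': 201.28129461564987, 'xyz': array([0.47844094, 0.32829947, 0.32228404]), 'attitude': array([0.97314452, 0.19215611, 0.02454253, 0.12435207])}
```

View pics/w1.png

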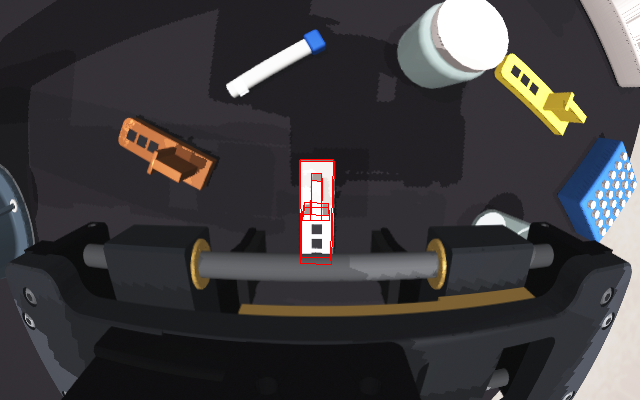

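The wrist view confirms the averaged pose: the model outline sits on the cartridge at (316,212), with the fin midway between the fingers. Descend and grip.

```bash
python3 -m creep '[[[0, 0, 0.03], 0.011], [[0, 0, 0.035], 0], [[0, 0, 0.035], 0], [[0, 0, 0.025], 0], [[0, 0, 0.0075], 0], [[0, 0, 0], 0], [[0, 0, 0], 0]]' 0.06 && python3 -m creep '[[[0, 0, 0], 0], [[0, 0, 0], 0], [[0, 0, 0], 0], [[0, 0, 0], 0], [[0, 0, 0], 0], [[0, 0, 0], 0], [[0, 0, 0], 0], [[0, 0, 0], 0]]' 0 30; python3 delta.py 0.5032 0.2645 0.0273 -1.193
```

```text
time: 2.93
position: [0.5039, 0.2646, 0.0285]
tool_rot: [0.563, 0.826, 0.0, 0.0]
ft_force: [-0.3, 0.6, 0.6]
grip_width: 0.0603
grip_force: 0.0
time: 3.6
position: [0.5033, 0.2644, 0.0281]
tool_rot: [0.564, 0.826, 0.0, 0.0]
ft_force: [-0.9, -0.5, 0.1]
grip_width: 0.0143
grip_force: 0.0
pos [0.5033 0.2644 0.0281] q [ 0.29  0.74  1.71  0.    0.69 -0.09] toolyaw 1.9438 z axis [ 0.  0. -1.]
delta in tool axes now [ 0.0002 -0.      0.0008] turn 3.1368 or -0.0047 F [-0.89 -0.47  0.12] t 3.6
```

```bash
python3 -m creep '[[[0, 0, 0], 0], [[0, 0, 0], 0], [[0, 0, 0], 0], [[0, 0, 0], 0]]' 0 30 && python3 -m creep '[[[0, 0, -0.015], 0], [[0, 0, -0.02], 0], [[0, 0, -0.02], 0], [[0, 0, 0], 0.02], [[0, 0, 0], 0.02], [[0, 0, 0], 0]]';  python3 delta.py 0.5876 -0.0113 0.085 -1.237
```

```text
time: 3.93
position: [0.5031, 0.2643, 0.028]
tool_rot: [0.564, 0.826, -0.0, -0.0]
ft_force: [-1.5, -0.3, 0.3]
grip_width: 0.0101
grip_force: 30.0
time: 4.43
position: [0.5027, 0.2642, 0.0823]
tool_rot: [0.581, 0.814, -0.0, -0.0]
ft_force: [-0.9, -0.2, -1.9]
grip_width: 0.01
grip_force: 30.0
pos [0.5027 0.2642 0.0823] q [ 0.29  0.65  1.69  0.    0.8  -0.04] toolyaw 1.9026 z axis [-1.2e-03 -3.0e-04 -1.0e+00]
delta in tool axes now [-0.2881 -0.0095 -0.0027] turn 3.1396 or -0.002 F [-0.93 -0.16 -1.91] t 4.4333
```

```bash
python3 -m creep '[[[-0.02, -0.001, 0], 0], [[-0.032, -0.001, 0], 0], [[-0.032, -0.001, 0], 0], [[-0.032, -0.001, 0], 0], [[-0.032, -0.001, 0], 0], [[-0.032, -0.001, 0], 0], [[-0.032, -0.001, 0], 0], [[-0.032, -0.001, 0], 0], [[-0.03, -0.0015, 0], 0], [[-0.014, 0, 0], 0], [[0, 0, 0], 0], [[0, 0, 0], 0]]';  python3 - <<'E'
from delta import delta
delta([0.5876,-0.0113,0.0401],-1.237)
from fit import *
from rig import robot
o=np.zeros((600,800,3),np.uint8)
for n,(x0,y0,w,h),k,X in(("top",(335,110,135,110),4,0),("side",(265,120,65,148),4,540)):
    c=robot.camera(n);im=cv2.resize(c["img"][y0:y0+h,x0:x0+w,::-1],None,fx=k,fy=k,interpolation=cv2.INTER_CUBIC)
    o[:h*k,X:X+w*k]=im
cv2.imwrite("pics/pre.png",o)
E
```

```text
time: 5.43
position: [0.5875, -0.011, 0.0818]
tool_rot: [0.581, 0.814, -0.0, -0.001]
ft_force: [-0.2, 0.2, -1.8]
grip_width: 0.0096
grip_force: 30.0
pos [ 0.5875 -0.011   0.0818] q [-0.21  0.67  1.64  0.    0.84 -0.54] toolyaw 1.9017 z axis [-0.0028  0.0012 -1.    ]
delta in tool axes now [-0.0004  0.0001  0.0417] turn 3.1387 or -0.0028 F [-0.24  0.21 -1.8 ] t 5.4333
```

View pics/pre.png

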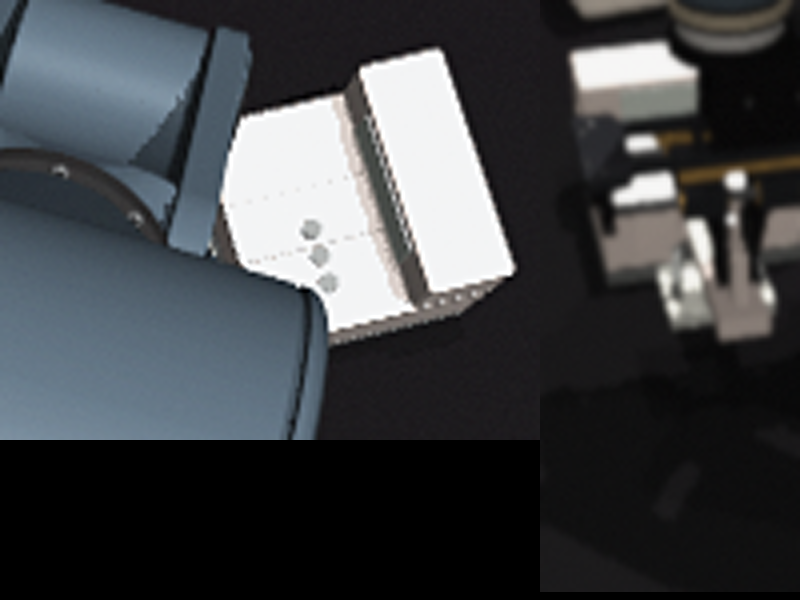

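The top view is blocked by the arm. The side view shows the cartridge held level, with its fin at crop (737,190) and the sill just ahead at (690,290). Lower to just above the sill and check there.

```bash
python3 -m creep '[[[0, 0, 0.01], 0], [[0, 0, 0.012], 0], [[0, 0, 0.01], 0], [[0, 0, 0.006], 0], [[0, 0, 0], 0], [[0, 0, 0], 0]]';  python3 - <<'E'
from delta import delta
delta([0.5876,-0.0113,0.0401],-1.237)
from fit import *
from rig import robot
c=robot.camera("side");x0,y0,w,h,k=265,120,110,85,7
im=cv2.resize(c["img"][y0:y0+h,x0:x0+w,::-1],None,fx=k,fy=k,interpolation=cv2.INTER_CUBIC)
s=[.6247,-.1235,-1.2398]
o=robot.get_obs();r=R.from_quat(o["tool_rot"]);ex=-r.apply([1,0,0]);yaw=np.arctan2(ex[1],ex[0])
cs=o["position"]-[0,0,.0281]+.03*ex+[-.0011,-.0029,0]  # side-camera bias
for bx,p,yw,col in((READER,[*s[:2],0],s[2],(0,0,255)),(CART,cs,yaw,(0,200,0))):
    for b in bx:
        uv=project(c,R.from_euler("z",yw).apply(b)+p)
        for i in range(8):
            for j in(1,2,4):
                if not i&j:
                    q=((uv[[i,i|j]]-[x0,y0]+.5)*k).astype(int);cv2.line(im,q[0].tolist(),q[1].tolist(),col,1)
cv2.imwrite("pics/low.png",im)
E
```

```text
time: 6.03
position: [0.5879, -0.0105, 0.0441]
tool_rot: [0.58, 0.815, -0.0, -0.001]
ft_force: [0.0, -0.2, -2.1]
grip_width: 0.0096
grip_force: 30.0
pos [ 0.5879 -0.0105  0.0441] q [-0.21  0.73  1.66  0.    0.76 -0.54] toolyaw 1.9041 z axis [-1.8e-03  4.0e-04 -1.0e+00]
delta in tool axes now [-0.0006 -0.0005  0.004 ] turn 3.1411 or -0.0005 F [ 0.03 -0.24 -2.14] t 6.0333
```

View pics/low.png

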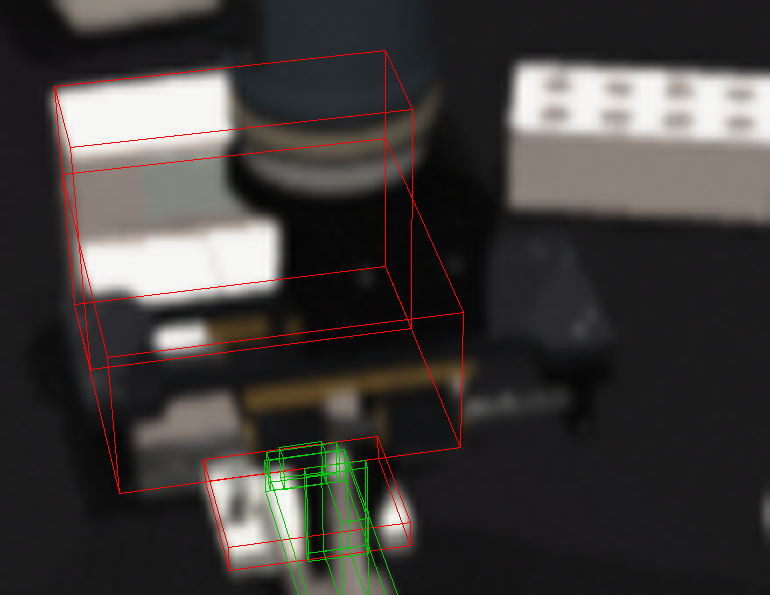

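The model outline matches the held cartridge, with its nose over the sill between the guides. Now I'll lower gently until contact.

```bash
python3 -m creep '[[[-0.0005, -0.0005, 0.001], 0], [[0, 0, 0.001], 0], [[0, 0, 0.001], 0], [[0, 0, 0.0005], 0], [[0, 0, 0], 0], [[0, 0, 0], 0]]';python3 -m creep '[[[0, 0, 0.0005], 0], [[0, 0, 0], 0], [[0, 0, 0], 0]]';python3 -m creep '[[[0, 0, 0.0005], 0], [[0, 0, 0], 0], [[0, 0, 0], 0]]'; python3 delta.py 0.5876 -0.0113 0.0401 -1.237
```

```text
time: 6.58
position: [0.5882, -0.0116, 0.0417]
tool_rot: [0.58, 0.814, 0.0, 0.0]
ft_force: [0.9, -0.2, -0.7]
grip_width: 0.0099
grip_force: 30.0
time: 6.83
position: [0.5882, -0.0115, 0.0411]
tool_rot: [0.58, 0.815, 0.0, 0.0]
ft_force: [-0.2, 0.1, -0.9]
grip_width: 0.0101
grip_force: 30.0
time: 7.08
position: [0.5881, -0.0115, 0.0405]
tool_rot: [0.58, 0.815, -0.0, -0.0]
ft_force: [-0.3, -0.6, -1.5]
grip_width: 0.0097
grip_force: 30.0
pos [ 0.5881 -0.0115  0.0405] q [-0.21  0.74  1.66 -0.    0.75 -0.54] toolyaw 1.9038 z axis [-1.e-04  0.e+00 -1.e+00]
delta in tool axes now [ 0.0004 -0.0004  0.0004] turn 3.1408 or -0.0008 F [-0.26 -0.6  -1.51] t 7.0833
```

```bash
for i in 1 2; do python3 -m creep '[[[0, -0.0002, 0.0004], 0], [[0, 0, 0], 0], [[0, 0, 0], 0]]' | grep -E 'pos|ft'; done; python3 delta.py 0.5876 -0.0113 0.0401 -1.237; python3 - <<'E'
from rig import robot
print(robot.get_obs()["moment"])
E
```

```text
position: [0.5879, -0.0116, 0.0401]
ft_force: [-0.0, 0.3, -1.4]
position: [0.5879, -0.0117, 0.04]
ft_force: [0.6, 0.2, 0.8]
pos [ 0.5879 -0.0117  0.04  ] q [-0.21  0.74  1.66  0.    0.75 -0.54] toolyaw 1.9038 z axis [ 4.e-04 -0.e+00 -1.e+00]
delta in tool axes now [ 0.0004 -0.0002 -0.0001] turn 3.1408 or -0.0008 F [0.6  0.25 0.82] t 7.5833
[ 0.01391019  0.00065233 -0.08111414]
```

Contact felt at TCP z 0.040: Fz rose by about 2.4 N. Start sliding in, reading the axial and lateral forces.

```bash
cat > f.py <<'E'
from rig import robot
import numpy as np
F=[];o=robot.get_obs()
d=np.array([.328,-.945,0]);l=np.array([.945,.328,0]);f=o["ft_force"]
p=o["position"]-[.6253,-.12,0]
print("t %.2f nose %.1f lat %.1f mm z %.1f | resist %.1f lat %.1f Fz %.1f Mz %.2f grip %.4f"%(o["time"],p@d*1e3+90,p@l*1e3,p[2]*1e3,-f@d,f@l,f[2],o["moment"][2],o["grip_width"]))
E
python3 f.py
python3 -m creep '[[[-0.003, 0, 0], 0], [[-0.004, 0, 0], 0], [[-0.004, 0, 0], 0], [[-0.003, 0, 0], 0], [[0, 0, 0], 0]]' >/dev/null; python3 f.py
python3 -m creep '[[[-0.002, 0, 0], 0], [[-0.002, 0, 0], 0], [[-0.002, 0, 0], 0], [[0, 0, 0], 0]]' >/dev/null; python3 f.py
```

```text
t 7.58 nose -24.6 lat 0.2 mm z 40.0 | resist 0.0 lat 0.6 Fz 0.8 Mz -0.08 grip 0.0099
t 8.00 nose -9.5 lat 0.3 mm z 39.9 | resist -0.3 lat 0.1 Fz 0.7 Mz -0.02 grip 0.0096
t 8.33 nose -4.4 lat 0.1 mm z 39.9 | resist 1.3 lat -0.7 Fz 4.3 Mz -0.05 grip 0.0096
```

```bash

python3 -m creep '[[[0, 0, -0.0003], 0], [[-0.002, 0, 0], 0], [[-0.002, 0, 0], 0], [[0, 0, 0], 0]]' >/dev/null; python3 f.py
python3 -m creep '[[[-0.002, 0, 0], 0], [[-0.002, 0, 0], 0], [[0, 0, 0], 0]]' >/dev/null; python3 f.py
python3 -m creep '[[[-0.002, 0, 0], 0], [[-0.002, 0, 0], 0], [[0, 0, 0], 0]]' >/dev/null; python3 f.py
```

```text
t 8.67 nose -0.2 lat 0.0 mm z 40.0 | resist 0.7 lat 0.0 Fz 2.2 Mz 0.02 grip 0.0098
t 8.92 nose 3.9 lat 0.0 mm z 40.0 | resist 1.4 lat 0.1 Fz 1.3 Mz 0.01 grip 0.0095
t 9.17 nose 7.7 lat -0.1 mm z 40.0 | resist 0.9 lat -1.7 Fz 2.6 Mz -0.05 grip 0.0094
```

```bash

python3 -m creep '[[[-0.002, 0, -0.0002], 0], [[-0.002, 0, 0], 0], [[-0.002, 0, 0], 0], [[0, 0, 0], 0]]' >/dev/null; python3 f.py
python3 -m creep '[[[-0.002, 0, 0], 0], [[-0.002, 0, 0], 0], [[-0.002, 0, 0], 0], [[0, 0, 0], 0]]' >/dev/null; python3 f.py
python3 -m creep '[[[-0.001, 0, 0], 0], [[-0.001, 0, 0], 0], [[0, 0, 0], 0]]' >/dev/null; python3 f.py
python3 -m creep '[[[-0.001, 0, 0], 0], [[-0.001, 0, 0], 0], [[0, 0, 0], 0]]' >/dev/null; python3 f.py
```

```text
t 9.50 nose 14.0 lat -0.1 mm z 40.0 | resist -0.7 lat -0.5 Fz -0.7 Mz -0.03 grip 0.0097
t 9.83 nose 19.9 lat -0.1 mm z 40.1 | resist -0.4 lat -0.7 Fz -1.7 Mz -0.07 grip 0.0096
t 10.08 nose 21.5 lat -0.1 mm z 40.1 | resist 0.7 lat -0.5 Fz -1.9 Mz -0.08 grip 0.0100
t 10.33 nose 23.4 lat -0.1 mm z 40.2 | resist -1.2 lat -0.7 Fz -0.7 Mz -0.08 grip 0.0098
```

```bash
echo 'import sys;sys.exit(int(-f@d>3.2))'>>f.py
python3 -m creep '[[[-0.001, 0, 0], 0], [[-0.001, 0, 0], 0], [[0, 0, 0], 0]]' >/dev/null; python3 f.py &&
python3 -m creep '[[[-0.001, 0, 0], 0], [[-0.001, 0, 0], 0], [[0, 0, 0], 0]]' >/dev/null && python3 f.py &&
python3 -m creep '[[[-0.001, 0, 0], 0], [[-0.001, 0, 0], 0], [[0, 0, 0], 0]]' >/dev/null && python3 f.py &&
python3 -m creep '[[[-0.001, 0, 0], 0], [[-0.001, 0, 0], 0], [[0, 0, 0], 0]]' >/dev/null && python3 f.py &&
python3 -m creep '[[[-0.001, 0, 0], 0], [[-0.001, 0, 0], 0], [[0, 0, 0], 0]]' >/dev/null && python3 f.py &&
python3 -m creep '[[[-0.001, 0, 0], 0], [[-0.001, 0, 0], 0], [[0, 0, 0], 0]]' >/dev/null && python3 f.py &&
python3 -m creep '[[[-0.001, 0, 0], 0], [[-0.001, 0, 0], 0], [[0, 0, 0], 0]]' >/dev/null && python3 f.py &&
python3 -m creep '[[[-0.001, 0, 0], 0], [[-0.001, 0, 0], 0], [[0, 0, 0], 0]]' >/dev/null && python3 f.py
```

```text
t 10.58 nose 25.5 lat -0.1 mm z 40.2 | resist 0.1 lat -0.0 Fz -1.7 Mz -0.04 grip 0.0096
t 10.83 nose 27.5 lat -0.1 mm z 40.2 | resist 0.3 lat -0.9 Fz -1.5 Mz -0.09 grip 0.0099
t 11.08 nose 29.5 lat -0.1 mm z 40.2 | resist 0.6 lat -0.9 Fz -1.8 Mz -0.11 grip 0.0098
t 11.33 nose 31.5 lat -0.1 mm z 40.2 | resist 0.3 lat -1.1 Fz -1.7 Mz -0.14 grip 0.0096
t 11.58 nose 33.5 lat -0.1 mm z 40.2 | resist 1.6 lat -1.7 Fz -1.3 Mz -0.13 grip 0.0095
t 11.83 nose 35.5 lat -0.1 mm z 40.2 | resist -0.1 lat -2.3 Fz -1.8 Mz -0.07 grip 0.0099
t 12.08 nose 37.5 lat -0.1 mm z 40.2 | resist 0.7 lat -2.6 Fz -2.0 Mz -0.09 grip 0.0097
t 12.33 nose 39.5 lat -0.1 mm z 40.2 | resist 0.8 lat -1.4 Fz -1.8 Mz -0.08 grip 0.0095
```

```bash

python3 -m creep '[[[-0.001, -0.0003, 0], 0], [[-0.001, 0, 0], 0], [[0, 0, 0], 0]]' >/dev/null; python3 f.py &&
python3 -m creep '[[[-0.001, 0, 0], 0], [[-0.001, 0, 0], 0], [[0, 0, 0], 0]]' >/dev/null && python3 f.py &&
python3 -m creep '[[[-0.001, 0, 0], 0], [[-0.001, 0, 0], 0], [[0, 0, 0], 0]]' >/dev/null && python3 f.py &&
python3 -m creep '[[[-0.001, 0, 0], 0], [[-0.001, 0, 0], 0], [[0, 0, 0], 0]]' >/dev/null && python3 f.py &&
python3 -m creep '[[[-0.001, 0, 0], 0], [[-0.001, 0, 0], 0], [[0, 0, 0], 0]]' >/dev/null && python3 f.py &&
python3 -m creep '[[[-0.001, 0, 0], 0], [[-0.001, 0, 0], 0], [[0, 0, 0], 0]]' >/dev/null && python3 f.py &&
python3 -m creep '[[[-0.001, 0, 0], 0], [[-0.001, 0, 0], 0], [[0, 0, 0], 0]]' >/dev/null && python3 f.py &&
python3 -m creep '[[[-0.001, 0, 0], 0], [[-0.001, 0, 0], 0], [[0, 0, 0], 0]]' >/dev/null && python3 f.py
```

```text
t 12.58 nose 41.7 lat -0.2 mm z 40.3 | resist 1.1 lat -1.7 Fz -1.2 Mz -0.07 grip 0.0099
t 12.83 nose 42.7 lat -0.3 mm z 40.3 | resist 3.2 lat -1.8 Fz 0.7 Mz -0.05 grip 0.0100
```

```bash

python3 -m creep '[[[0, 0, 0], 0], [[0, 0, 0], 0]]' >/dev/null; python3 f.py
python3 -m creep '[[[-0.0005, 0, 0], 0], [[0, 0, 0], 0], [[0, 0, 0], 0]]' >/dev/null; python3 f.py
python3 -m creep '[[[-0.0005, 0, 0], 0], [[0, 0, 0], 0], [[0, 0, 0], 0]]' >/dev/null; python3 f.py
```

```text
t 13.00 nose 42.8 lat -0.3 mm z 40.3 | resist 5.2 lat -0.5 Fz -0.8 Mz -0.03 grip 0.0095
t 13.25 nose 43.1 lat -0.3 mm z 40.3 | resist 5.2 lat -0.6 Fz 0.7 Mz -0.08 grip 0.0099
t 13.50 nose 43.3 lat -0.3 mm z 40.3 | resist 6.3 lat -0.3 Fz 1.4 Mz -0.04 grip 0.0099
```

It has reached the stop: resistance rises at about 4 N/mm from about 42 mm depth, with little lateral force, so it isn't a jam. One more light press to confirm, then ease off to a light contact.

```bash

python3 -m creep '[[[-0.0006, 0, 0], 0], [[0, 0, 0], 0], [[0, 0, 0], 0]]' >/dev/null; python3 f.py
python3 -m creep '[[[0, 0, 0.0002], 0], [[0, 0, 0], 0], [[0, 0, 0], 0]]' >/dev/null; python3 f.py
python3 -m creep '[[[0.0006, 0, 0], 0], [[0.0006, 0, 0], 0], [[0, 0, 0], 0], [[0, 0, 0], 0]]' >/dev/null; python3 f.py
```

```text
t 13.75 nose 43.6 lat -0.4 mm z 40.3 | resist 6.9 lat -0.6 Fz 2.0 Mz -0.03 grip 0.0095
t 14.00 nose 43.6 lat -0.4 mm z 40.2 | resist 7.0 lat -1.0 Fz 2.6 Mz -0.03 grip 0.0101
t 14.33 nose 43.1 lat -0.3 mm z 40.1 | resist 5.0 lat -1.4 Fz 0.9 Mz -0.01 grip 0.0098
```

```bash

python3 -m creep '[[[0.0005, 0, 0], 0], [[0.0005, 0, 0], 0], [[0, 0, 0], 0], [[0, 0, 0], 0]]' >/dev/null; python3 f.py
python3 -m creep '[[[0, 0, 0], 0], [[0, 0, 0], 0], [[0, 0, 0], 0], [[0, 0, 0], 0], [[0, 0, 0], 0], [[0, 0, 0], 0], [[0, 0, 0], 0]]' 0.04 ; python3 f.py
```

```text
t 14.67 nose 42.8 lat -0.3 mm z 40.1 | resist 4.5 lat -0.6 Fz -0.4 Mz -0.06 grip 0.0100
time: 15.25
position: [0.6098, -0.0758, 0.0402]
tool_rot: [0.58, 0.814, 0.0, 0.0]
ft_force: [-0.2, -0.3, 0.2]
grip_width: 0.0389
grip_force: 0.0
t 15.25 nose 43.1 lat -0.1 mm z 40.2 | resist -0.2 lat -0.3 Fz 0.2 Mz -0.01 grip 0.0389
```

Released. Now lift and back away, then look.

```bash

python3 -m creep '[[[0, 0, -0.01], 0], [[0, 0, -0.02], 0], [[0, 0, -0.03], 0], [[0, 0, -0.03], 0], [[0, 0, -0.03], 0], [[0.04, 0, -0.02], 0], [[0.04, 0, 0], 0], [[0.04, 0, 0], 0], [[0.04, 0, 0], 0], [[0.04, 0, 0], 0], [[0.04, 0, 0], 0], [[0.03, 0, 0], 0], [[0, 0, 0], 0], [[0, 0, 0], 0]]'; python3 - <<'E'
from fit import *
from rig import robot
o=np.zeros((600,800,3),np.uint8)
for n,(x0,y0,w,h),k,X in(("top",(335,110,100,110),4,0),("side",(265,120,65,100),6,405)):
    c=robot.camera(n);im=cv2.resize(c["img"][y0:y0+h,x0:x0+w,::-1].copy(),None,fx=k,fy=k,interpolation=cv2.INTER_CUBIC)
    s=np.array([.6258,-.1165,-1.2345]if n=="top" else[.6247,-.1235,-1.2398])
    for dep in(42,):
        p=[*(s[:2]+(dep-60)/1e3*np.array([np.cos(s[2]),np.sin(s[2])])),.012]
        for b in CART[3:]+CART[:1]:
            uv=project(c,R.from_euler("z",s[2]).apply(b)+p)
            for i in range(8):
                for j in(1,2,4):
                    if not i&j:
                        q=((uv[[i,i|j]]-[x0,y0]+.5)*k).astype(int);cv2.line(im,q[0].tolist(),q[1].tolist(),(0,0,255),1)
    im=im[:600,:395];o[:im.shape[0],X:X+im.shape[1]]=im
cv2.imwrite("pics/end.png",o)
E
```

```text
time: 16.42
position: [0.5215, 0.1786, 0.1795]
tool_rot: [0.579, 0.816, 0.0, 0.0]
ft_force: [0.1, -0.6, -0.8]
grip_width: 0.0399
grip_force: 0.0
```

View pics/end.png

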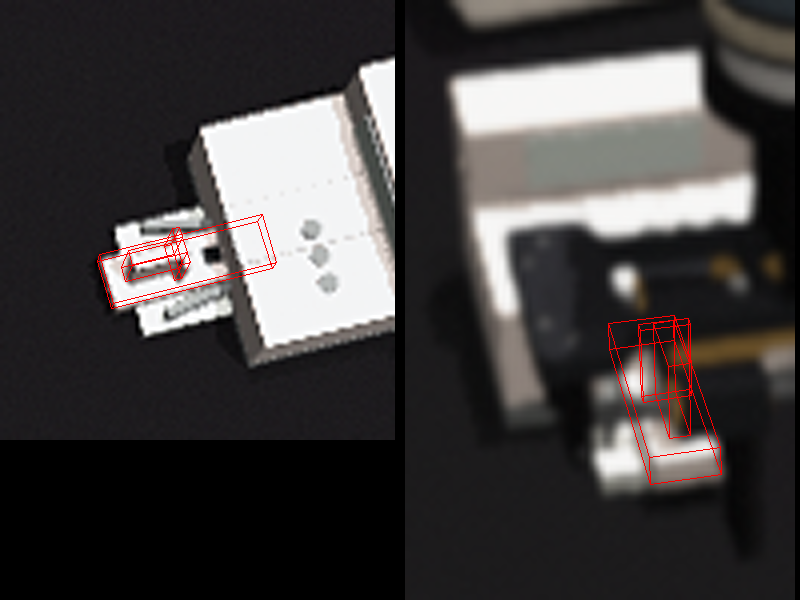

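The top view shows the cartridge straight on the sill, at the depth predicted for 42 mm (rear edge at crop (105,283)). It was released under about 4 N, so it may have sprung back a little. There's plenty of time, so I'll regrip and check the contact with a lighter release.

```bash
python3 delta.py 0.6098 -0.0758 0.1795 -1.237
```

```text
pos [0.5227 0.1767 0.1793] q [ 0.12  0.49  1.66 -0.    0.99 -0.21] toolyaw 1.904 z axis [ 1.4e-03 -4.0e-04 -1.0e+00]
delta in tool axes now [-0.2671 -0.0003 -0.    ] turn 3.141 or -0.0006 F [-0.07 -0.23  0.06] t 16.5167
```

```bash
python3 -m creep '[[[-0.02, 0, 0], 0], [[-0.035, 0, 0], 0], [[-0.035, 0, 0], 0], [[-0.035, 0, 0], 0], [[-0.035, 0, 0], 0], [[-0.035, 0, 0], 0], [[-0.035, 0, 0], 0], [[-0.025, 0, 0], 0], [[-0.012, 0, 0], 0], [[0, 0, 0], 0], [[0, 0, 0], 0], [[0, 0, 0], 0]]' >/dev/null;python3 delta.py 0.6098 -0.0758 0.0402 -1.237
```

```text
pos [ 0.6084 -0.0741  0.1785] q [-0.3   0.56  1.51  0.    1.07 -0.64] toolyaw 1.9039 z axis [-0.0015  0.0012 -1.    ]
delta in tool axes now [-0.0022  0.0009  0.1383] turn 3.1409 or -0.0007 F [-0.3  -0.    0.12] t 17.5167
```

```bash
python3 -m creep '[[[-0.001, 0.0005, 0.02], 0], [[0, 0, 0.03], 0], [[0, 0, 0.035], 0], [[0, 0, 0.03], 0], [[0, 0, 0.018], 0], [[0, 0, 0.0045], 0], [[0, 0, 0], 0], [[0, 0, 0], 0], [[0, 0, 0], 0]]' 0.04 >/dev/null; python3 f.py; python3 -m creep '[[[0, 0, 0], 0], [[0, 0, 0], 0], [[0, 0, 0], 0], [[0, 0, 0], 0], [[0, 0, 0], 0], [[0, 0, 0], 0], [[0, 0, 0], 0], [[0, 0, 0], 0]]' 0 20;python3 f.py
```

```text
t 18.27 nose 43.6 lat 1.5 mm z 43.0 | resist -0.9 lat 0.4 Fz 0.2 Mz 0.01 grip 0.0400
time: 18.93
position: [0.6099, -0.0761, 0.0413]
tool_rot: [0.58, 0.814, -0.0, -0.0]
ft_force: [-2.1, -0.1, 2.2]
grip_width: 0.0102
grip_force: 20.0
t 18.93 nose 43.4 lat -0.1 mm z 41.3 | resist 0.6 lat -2.0 Fz 2.2 Mz -0.04 grip 0.0102
```

```bash
python3 -m creep '[[[0, -0.0003, 0], 0], [[0, 0, 0], 0], [[0, 0, 0], 0]]' >/dev/null;python3 f.py;python3 -m creep '[[[-0.0005, 0, 0], 0], [[0, 0, 0], 0], [[0, 0, 0], 0], [[0, 0, 0], 0]]' >/dev/null;python3 f.py; python3 -m creep '[[[-0.0005, 0, 0], 0], [[0, 0, 0], 0], [[0, 0, 0], 0], [[0, 0, 0], 0]]' >/dev/null;python3 f.py
```

```text
t 19.18 nose 43.5 lat -0.2 mm z 41.3 | resist 0.3 lat -0.6 Fz 3.5 Mz -0.08 grip 0.0097
t 19.52 nose 43.5 lat -0.2 mm z 41.3 | resist 2.4 lat -1.1 Fz 5.7 Mz -0.11 grip 0.0101
t 19.85 nose 43.6 lat -0.2 mm z 41.3 | resist 3.0 lat -2.2 Fz 5.8 Mz -0.07 grip 0.0098
```

```bash
python3 -m creep '[[[0, 0, -0.0006], 0], [[0, -0.0002, 0], 0], [[0, 0, 0], 0]]' >/dev/null;python3 f.py;python3 -m creep '[[[-0.0005, 0, 0], 0], [[0, 0, 0], 0], [[0, 0, 0], 0], [[0, 0, 0], 0]]' >/dev/null;python3 f.py; python3 -m creep '[[[-0.0005, 0, 0], 0], [[0, 0, 0], 0], [[0, 0, 0], 0], [[0, 0, 0], 0]]' >/dev/null;python3 f.py
```

```text
t 20.10 nose 44.0 lat -0.4 mm z 41.4 | resist 3.1 lat -0.0 Fz 0.3 Mz 0.03 grip 0.0101
t 20.43 nose 44.6 lat -0.5 mm z 41.5 | resist 2.9 lat 0.3 Fz -0.7 Mz 0.04 grip 0.0102
t 20.77 nose 45.0 lat -0.5 mm z 41.6 | resist 5.2 lat -0.2 Fz -0.6 Mz 0.07 grip 0.0098
```

```bash
python3 -m creep '[[[0.0006, 0, 0.0003], 0], [[0.0006, 0, 0], 0], [[0, 0, 0], 0], [[0, 0, 0], 0]]' >/dev/null;python3 f.py; python3 -m creep '[[[0.0004, 0, 0.0001], 0], [[0, 0, 0], 0], [[0, 0, 0], 0], [[0, 0, 0], 0]]' 0 3 >/dev/null;python3 f.py
```

```text
t 21.10 nose 44.5 lat -0.4 mm z 41.4 | resist 3.7 lat 0.5 Fz -1.0 Mz 0.00 grip 0.0099
t 21.43 nose 44.3 lat -0.3 mm z 41.5 | resist 1.6 lat -0.6 Fz -0.8 Mz -0.05 grip 0.0097
```

Resting lightly against the stop at 1.6 N. Release, lift clear and check.

```bash
python3 -m creep '[[[0, 0, 0], 0], [[0, 0, 0], 0], [[0, 0, 0], 0], [[0, 0, 0], 0], [[0, 0, 0], 0], [[0, 0, 0], 0], [[0, 0, 0], 0]]' 0.04 >/dev/null; python3 f.py
python3 -m creep '[[[0, 0, -0.01], 0], [[0, 0, -0.02], 0], [[0, 0, -0.03], 0], [[0, 0, -0.03], 0], [[0, 0, -0.03], 0], [[0.02, 0, -0.02], 0], [[0.04, 0, 0], 0], [[0.04, 0, 0], 0], [[0.04, 0, 0], 0], [[0.04, 0, 0], 0], [[0.04, 0, 0], 0], [[0.03, 0, 0], 0], [[0, 0, 0], 0], [[0, 0, 0], 0], [[0, 0, 0], 0]]'>/dev/null; python3 - <<'E'
from fit import *
from rig import robot
c=robot.camera("top");x0,y0,w,h,k=340,130,100,75,7
im=cv2.resize(c["img"][y0:y0+h,x0:x0+w,::-1].copy(),None,fx=k,fy=k,interpolation=cv2.INTER_CUBIC)
s=np.array([.6258,-.1165,-1.2345])
p=[*(s[:2]+(-.018)*np.array([np.cos(s[2]),np.sin(s[2])])),.012]
for b in CART[3:]+CART[:1]:
    uv=project(c,R.from_euler("z",s[2]).apply(b)+p)
    for i in range(8):
        for j in(1,2,4):
            if not i&j:
                q=((uv[[i,i|j]]-[x0,y0]+.5)*k).astype(int);cv2.line(im,q[0].tolist(),q[1].tolist(),(0,0,255),1)
cv2.imwrite("pics/end2.png",im)
E
```

```text
t 22.02 nose 44.3 lat -0.1 mm z 41.5 | resist 0.1 lat -0.1 Fz -0.2 Mz -0.01 grip 0.0391
```

View pics/end2.png

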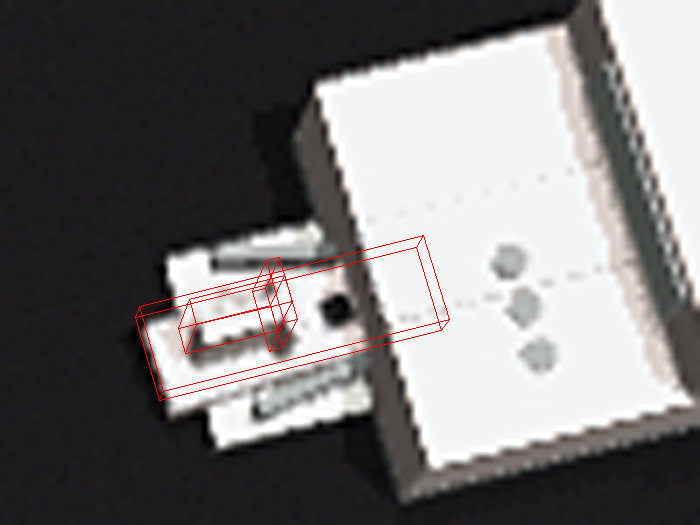

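The cartridge lies straight and flat, its rear edge at crop (150,365) agreeing with the felt stop depth within about 1–2 mm. The arm is clear, so I'll hand in.

```bash
python3 -c "
from rig import robot
print(robot.hand_in())"
```

```text
the job is handed in; nothing more can be done
None
```

The cartridge is in the bay and pressed home against the stop, which I felt about 42 mm in; the most resistance I read was 7 N, I let go at under 2 N, nothing else on the bench was touched, and the job was handed in after about 23 s with no verdict returned.

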